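# Seal the storage canister and put it away on the pantry riser

## Robot

A 6-joint arm with a two-finger parallel gripper is mounted at the origin on the work surface. World frame = base frame: x ahead of the robot, y to its left, z up, the work surface at z = 0. Lengths are in mm, angles in rad, forces in N, time in s.
With the tool pointing down it reaches from about 275 to 750 mm from the base axis. Payload 10.2 kg.
Tool frame: the origin (TCP) lies where the fingers leave the gripper's body, on its centre line; the fingertips stand 73 mm ahead of it and the grasp point (between the pads) lies 54 mm ahead of it; z points along the fingers, y is the line along which they close (so a half turn about z gives the same grasp; the last joint's range is limited). The gripper opens to 85 mm and grips with 20 to 120 N. Pads are 22 mm wide; open, the fingers measure 114 mm over their backs; the gripper's body (76 mm by 85 mm) begins 54 mm behind the grasp point. The pads swing forward as they close: fully open they stand 13 mm farther back than shut.
Start: joints at [0.964, 0.313, 1.498, -0, 1.331, -0.223], TCP at [196.598, 486.807, 303.894] pointing down, gripper open.
Joint ranges: [-2.94, 2.94], [-0.97, 2.17], [0.19, 2.56], [-1.23, 4.37], [0.02, 3.11], [-2.88, 2.88]. Speed limits (rad/s): [2.39, 2.39, 3.01, 3.14, 3.14, 3.14].

## Interface

Orientations are given as a unit quaternion [w, x, y, z].
In Python, from rig import ctrl gives the robot as it stands.
- The arm moves only by the shell command python3 -m creep 'ROWS' [OPENING] [FORCE]. ROWS is JSON, a list that holds one entry, the list of rows, each a list of 6 numbers: the shift along the world's x, y, z in units of 25 mm (1.0 is 25 mm), then the turn, a rotation vector about the world's x, y, z in units of 5 degrees (1.0 is 5 degrees). In form: [[[x, y, z, ax, ay, az], ...]]. A call has 1 to 20 rows; each row is the pose to reach, as a shift and turn from the pose commanded when the call began; what a row does not reach only later rows make up. A row lasts 1/12 s, in which the tool goes at most 41.7 mm and 7.16 degrees, less where a joint would pass 70% of its speed; a pose out of reach is approached as far as the arm can. A call with a gripper value outside its range is refused whole. OPENING is the finger opening in mm, from 0 to 85.4, set as the call begins (- or left out, the last holds). The fingers move at their own pace and stop on an object; FORCE is the grip in N (left out, the last holds). Time passes only in rows, so rows that repeat a pose let the fingers close. It gives the time, the measured TCP pose, the force, the opening and the grip force at its end, in the units of the state.
- ctrl.sense(): the state, without advancing time (a new reading comes with each control period).
- ctrl.capture(name): name is "side" or "top" or "wrist"; returns a dict with "image" (400x640x3 uint8, red, green, blue), "fx", "fy", "cx", "cy" (pixels), "R" (3x3) and "t" (3): a world point X has camera coordinates R X + t. Camera axes: x right, y down, z forward; pixel columns grow to the right and rows downward; lengths in mm; the calibration is good to about 2 mm. A picture is of the moment at which its call begins. There is no depth.
- ctrl.finish_job(): hands the job in; it is judged then, once.
The state is a dict: "time_s": time; "joints": joint angles; "dq": joint speeds; "tau": joint torques, N m; "eef_pos": TCP position; "ee_rot": TCP orientation; "force": force on the tool from outside, world axes, zero at the start; "wrist_torque": the same for the moment, N m; "grip_width": opening from 0.0 (shut) to 1.0 (fully open); "grip_force": force on a finger pad.
Only numpy, scipy, OpenCV 4.12 (cv2) and the standard library are available. Lean on these libraries where they do the work, as an engineer would, in place of code of your own. Each camera call takes 0.05 s, during which the arm holds its last target. There are 200 camera calls.

## Task

The square canister in the filling stand has its screw cap only started. Screw the cap down clockwise until it turns noticeably stiffer and is snug, without overtightening it, while the canister stays in the stand. Then lift the canister out, set it down gently on the free part of the low wooden riser shelf, upright and wholly on the board, and let go, leaving the jar, mug and carton where they are.

Things in the scene. Friction and masses are not known exactly. Their poses are not given: they have to be found in the camera images.
- canister: Square plain aluminium canister 80 x 80 mm, 90 mm high without the cap, about 0.37 to 0.61 kg in all, loose. Origin at the centre of its underside, z up, x and y square to its sides. It starts in the pocket of the stand, which keeps it from turning. It can be lifted by its cap.
- cap_center (a point): Centre of the black ribbed screw cap, a plain upright cylinder 54 mm in diameter and 40 mm high over the middle of the canister; this point is on the axis, 20 mm below the cap's top and 20 mm above its lower rim. The point turns with the cap; the cap's x axis runs along the small metal ridge (44 x 8 x 3 mm) on top. About 112 mm above the canister's underside when snug.
- cap (a joint): Cap angle in rad, growing clockwise from above (screwing down); 0 is where the seal first touches; the ridge's direction there is unknown. Starts at -2.3 to -1.2; sinks 1.5 mm per rad. Turns with 0.06 N m below 0; at the touch this steps up to about 0.45 N m, then grows 0.5 N m per rad (0.1 less when paused). Stays where left. Snug is 0.05 to 0.65; beyond 0.75 the seal is spoilt.
- stand: Fixed wooden filling stand: foot 130 x 130 x 12 mm with a square pocket on it, outside 104 x 104 mm, inside 84 x 84 mm, its rim 45 mm above the worktop, its floor 12 mm above the worktop. Origin at the centre of the underside; axes square to its sides.
- riser: Fixed low wooden riser shelf: board 150 mm (its x) by 320 mm (its y), top 60 mm above the worktop. Origin under the middle of the board, at worktop height. The jar stands on one half of it (about 85 mm from the middle along its y, either way); the other half is free and bears a paper-thin 100 x 100 mm cork mat (look only).
- jar: Bystander: round jar 68 mm in diameter, 95 mm high, loose, standing on one half of the riser. Origin at the centre of its underside. Leave alone.
- mug: Bystander: white mug 80 mm in diameter, 90 mm high, loose on the worktop. Origin at the centre of its underside. Leave alone.
- carton: Bystander: cardboard carton 60 x 160 x 45 mm, loose, lying on the worktop. Origin at the centre of its underside. Leave alone.
There are look-alikes about, which are no part of the job. What is shaped like the canister but blue is not meant.

How it is judged (in metres and radians):
On the way:
1. the cap is snug (0.05 to 0.65 rad past the seal's touch) while the canister still stands in the stand (value of joint cap between 0.05 and 0.65 rad and z of canister in the frame of stand below 0.02 m and horizontal distance between canister and stand below 0.01 m), for 0.2 s.
At the end, for the whole second after the job is handed in: Cap snug (0.05 to 0.65 rad past first touch); canister at rest, upright (0.05 rad) on the riser board, underside within 5 mm of its top, centre within 40 mm of the long centre line and 125 mm of the middle along it; jar upright (value of joint cap between 0.05 and 0.65 rad and z of canister in the frame of riser between 0.055 and 0.065 m and x of canister in the frame of riser between -0.04 and 0.04 m and y of canister in the frame of riser between -0.125 and 0.125 m and angle between canister's own z axis and vertical below 0.05 rad and linear speed of canister below 0.02 m/s and angle between jar's own z axis and vertical below 0.1 rad).
It fails at once if the cap is overtightened (more than 0.75 rad past the seal's first touch) (value of joint cap above 0.75 rad).
It fails at once if the canister is banged down on the riser (more than 90 N) (contact force between canister and riser above 90 N).
It fails at once if the jar is shifted more than 20 mm (distance of jar from where it was at the start of the episode above 0.02 m).
It fails at once if the mug or the carton is shifted more than 30 mm (distance of any of mug, carton from where it was at the start of the episode above 0.03 m).
It also fails if it takes over 72 s, if anything falls off the work surface, if the arm or the gripper's body presses on something with over 40 N, if the wrist force passes 120 N, or if a joint passes its speed limit or range.

## Working session

There is one attempt and no reset: what is moved stays moved. The work goes in short steps, Python scripts to look and compute and a shell command to move; the robot and the scene stay as the last step left them, time stands still between calls to the robot, and variables do not carry over. Pictures are saved under pics/ and viewed, at most 10 in all, crops included, and the job is handed in when it is done.

```bash
mkdir -p pics; ls; cat > h.py <<'E'
import numpy as np, cv2
from rig import ctrl
def cap(n,f=None):
    c=ctrl.capture(n)
    if f: cv2.imwrite('pics/'+f,c['image'][:,:,::-1])
    return c
def ray(c,u,v,z):
    R=np.array(c['R']);t=np.array(c['t']);o=-R.T@t
    d=R.T@np.array([(u-c['cx'])/c['fx'],(v-c['cy'])/c['fy'],1])
    return o+d*(z-o[2])/d[2]
def proj(c,X):
    p=np.array(c['R'])@np.array(X)+np.array(c['t']);return c['fx']*p[0]/p[2]+c['cx'],c['fy']*p[1]/p[2]+c['cy']
E
python3 - <<'E'
from h import *
for n in('top','side'):
    c=cap(n,n+'0.png');np.savez(n+'0.npz',**c);print(n,c['fx'],-np.array(c['R']).T@c['t'],np.round(c['R'],2).tolist())
print(ctrl.sense())
E
```

```text
pics
top 362.73407514916033 [ 476.86705262  -34.9904754  1135.2794106 ] [[-0.01, -1.0, 0.02], [-1.0, 0.01, -0.09], [0.09, -0.02, -1.0]]
side 427.4006502151772 [ 203.66044776 -800.24447854  962.31917162] [[0.89, -0.45, -0.01], [-0.33, -0.63, -0.7], [0.31, 0.63, -0.71]]
{'time_s': 0.1, 'joints': array([ 9.63609657e-01,  3.13418932e-01,  1.49832661e+00,  1.45124192e-05,
        1.33101459e+00, -2.23424472e-01]), 'dq': array([ 6.68868404e-04, -1.48615174e-03, -1.19084170e-03, -2.39006841e-03,
       -1.63125964e-04,  6.80018565e-06]), 'tau': array([ 7.61763022e-04, -4.12904263e+01, -2.60144305e+01, -2.33014698e-04,
        2.96881029e-03,  3.72460249e-05]), 'eef_pos': array([196.50701467, 486.68954829, 303.39251022]), 'ee_rot': array([-2.41969605e-04,  1.90707470e-01,  9.81646739e-01, -5.31274082e-04]), 'force': array([0.50616086, 1.03623476, 0.0412753 ]), 'wrist_torque': array([-0.00343126, -0.04861931,  0.02896277]), 'grip_force': 0.0, 'grip_width': 0.999128931880658}
```

View pics/top0.png

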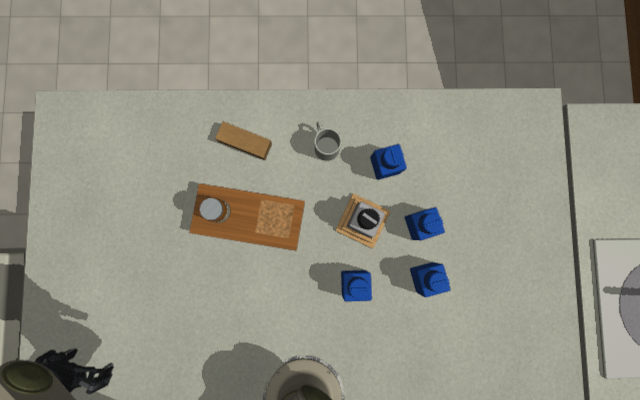

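View pics/side0.png

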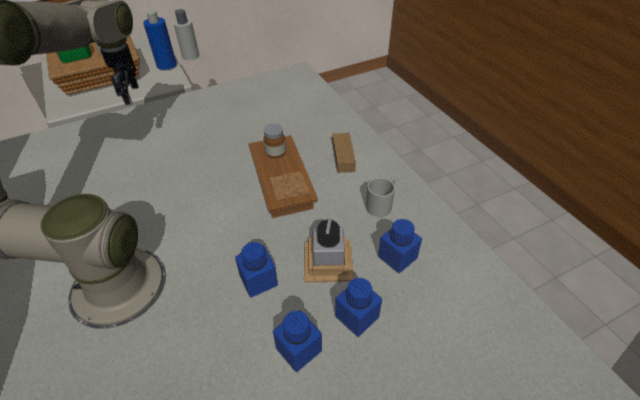

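The top view shows the aluminium canister with its black cap and ridge in the stand at (368,218). The jar is at (212,209), the cork mat at (275,217), the mug at (327,145) and the carton at (243,140). The side view shows the canister at (328,245).

Look-alikes in the top view are the blue canisters at (388,161), (425,223), (430,279) and (356,285). I choose the plain aluminium one with the black cap at (368,218).

```bash
python3 - <<'E'
from h import *
c=dict(np.load('top0.npz'));s=dict(np.load('side0.npz'))
im=c['image'];hsv=cv2.cvtColor(im,cv2.COLOR_RGB2HSV)
def blobs(m,roi,k=3,close=0):
    x0,y0,x1,y1=roi;mm=np.zeros_like(m);mm[y0:y1,x0:x1]=m[y0:y1,x0:x1]
    if close: mm=cv2.morphologyEx(mm,cv2.MORPH_CLOSE,np.ones((close,close)))
    cs,_=cv2.findContours(mm,cv2.RETR_EXTERNAL,cv2.CHAIN_APPROX_NONE)
    return sorted(cs,key=cv2.contourArea)[::-1][:k]
blk=(hsv[:,:,2]<60).astype(np.uint8)*255
for k in blobs(blk,(340,195,395,245),2,5):
    (u,v),r=cv2.minEnclosingCircle(k);print('cap px',u,v,r,ray(c,u,v,147))
si=s['image'];hs=cv2.cvtColor(si,cv2.COLOR_RGB2HSV)
# wood riser + mat
wood=((hsv[:,:,0]<16)&(hsv[:,:,1]>90)&(hsv[:,:,2]>60)).astype(np.uint8)*255
for k in blobs(wood,(180,175,315,260),1,9):
    b=cv2.boxPoints(cv2.minAreaRect(k));P=np.array([ray(c,u,v,60) for u,v in b]);print('riser',b.round().tolist(),P.round(),P.mean(0),np.linalg.norm(P[0]-P[1]),np.linalg.norm(P[1]-P[2]))
for k in blobs(wood,(330,185,398,255),1,9):
    b=cv2.boxPoints(cv2.minAreaRect(k));P=np.array([ray(c,u,v,20) for u,v in b]);print('stand',P.round(),P.mean(0))
ri=[(j) for j in[(212,209)]];print('jar',ray(c,*ri[0],155),'mat',ray(c,275,217,60),'mug',ray(c,327,145,90))
a=cv2.resize(im[185:255,330:400],(490,490),interpolation=cv2.INTER_CUBIC)
cv2.imwrite('pics/crop.png',a[:,:,::-1])
E
```

```text
cap px 363.2977600097656 218.82467651367188 15.19167709350586 [ 521.94432555 -171.51120828  147.        ]
cap px 349.5 224.0 3.0414812564849854 [ 508.24252418 -133.51448504  147.        ]
riser [[189.0, 232.0], [197.0, 183.0], [304.0, 200.0], [296.0, 250.0]] [[492. 330.  60.]
 [639. 309.  60.]
 [583.  -9.  60.]
 [436.  16.  60.]] [537.53882788 161.50598457  60.        ] 148.53119220988665 322.91761959506675
stand [[ 577. -199.   20.]
 [ 577. -199.   20.]
 [ 577. -199.   20.]
 [ 577. -199.   20.]] [ 576.60914004 -198.53287315   20.        ]
jar [552.4436488  237.88611239 155.        ] mat [534.11252699  78.30487409  60.        ] mug [742.55359213 -77.41053129  90.        ]
```

View pics/crop.png

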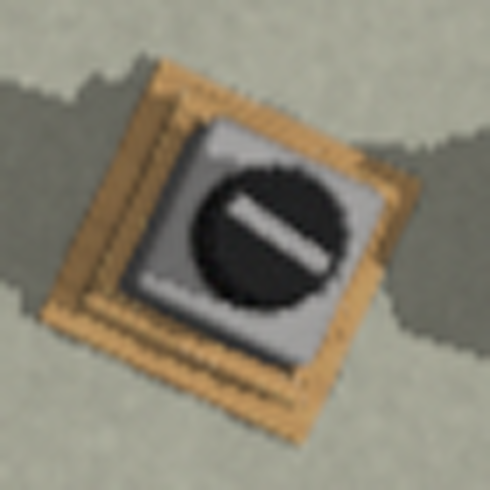

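The crop confirms the choice: plain aluminium, black cap with a diagonal metal ridge, in the wooden stand. The cap centre is at about (368.4,219) in the full picture. Next I'll hover over it, keeping the tool yaw, which leaves j6 room for the clockwise turn.

```bash
python3 - <<'E'
from h import *
c=dict(np.load('top0.npz'));print(ray(c,368.4,219,147))
E
python3 -m creep '[[[13,-26.9,1,0,0,0],[13,-26.9,1,0,0,0],[13,-26.9,1,0,0,0],[13,-26.9,1,0,0,0],[13,-26.9,1,0,0,0],[13,-26.9,1,0,0,0],[13,-26.9,1,0,0,0],[13,-26.9,1,0,0,0],[13,-26.9,1,0,0,0],[13,-26.9,1,0,0,0],[13,-26.9,1,0,0,0],[13,-26.9,1,0,0,0],[13,-26.9,1,0,0,0],[13,-26.9,1,0,0,0],[13,-26.9,1,0,0,0],[13,-26.9,1,0,0,0],[13,-26.9,1,0,0,0],[13,-26.9,1,0,0,0],[13,-26.9,1,0,0,0],[13,-26.9,1,0,0,0]]]'
python3 - <<'E'
from h import *
s=ctrl.sense();print(s['joints'],s['eef_pos'])
w=cap('wrist','w1.png');np.savez('w1.npz',**w);print(-np.array(w['R']).T@w['t'],proj(w,[521,-185,147]))
np.savez('s1.npz',**cap('side'))
E
```

```text
[ 521.31639967 -185.46307233  147.        ]
time_s: 1.77
eef_pos: [521.7, -187.1, 327.7]
ee_rot: [-0.001, 0.192, 0.981, 0.0]
force: [-1.3, 0.8, -0.1]
grip_width: 0.997
grip_force: 0.0
[-5.55742782e-01  3.63024780e-01  1.36601814e+00  6.93409023e-05
  1.41448873e+00 -1.74052180e+00] [ 521.702189   -187.0777894   327.74239718]
[ 449.69517666 -158.44984948  396.96761089] (np.float64(325.32047087276646), np.float64(196.15616712306513))
```

View pics/w1.png

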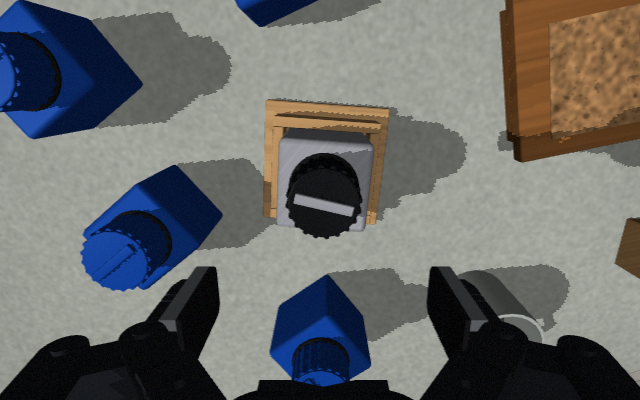

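The wrist view shows the aluminium canister in its stand, with the ridge at about (324,205) and the cap top circle around it, clear of the fingers. I'll refine the position from the ridge.

```bash
python3 - <<'E'
from h import *
from scipy.optimize import least_squares
def ridge(c,roi):
    x0,y0,x1,y1=roi;g=cv2.cvtColor(c['image'],cv2.COLOR_RGB2GRAY)[y0:y1,x0:x1]
    n,l,st,ce=cv2.connectedComponentsWithStats((g>110).astype(np.uint8))
    return [(st[i][4],tuple(st[i][:4]),tuple(ce[i]+[x0,y0])) for i in range(1,n)]
w=dict(np.load('w1.npz'));s=dict(np.load('side0.npz'));t=dict(np.load('top0.npz'))
print(ridge(w,(292,185,356,225)));print(ridge(s,(318,220,340,245)));print(ridge(t,(360,211,377,227)))
for z in(147,150):print(z,ray(w,324,205,z))
print('fx',w['fx'])
# cap black mask in wrist & extent
g=cv2.cvtColor(w['image'],cv2.COLOR_RGB2GRAY)[140:245,270:380]
m=(g<45).astype(np.uint8);ys,xs=np.nonzero(m);print('x range',np.percentile(xs,[.5,99.5])+270)
E
```

```text
[(np.int32(564), (np.int32(2), np.int32(9), np.int32(60), np.int32(22)), (np.float64(322.9929078014184), np.float64(204.88829787234042))), (np.int32(9), (np.int32(0), np.int32(35), np.int32(2), np.int32(5)), (np.float64(292.44444444444446), np.float64(222.22222222222223))), (np.int32(4), (np.int32(60), np.int32(39), np.int32(4), np.int32(1)), (np.float64(353.5), np.float64(224.0)))]
[(np.int32(35), (np.int32(8), np.int32(0), np.int32(5), np.int32(14)), (np.float64(327.9142857142857), np.float64(226.31428571428572))), (np.int32(17), (np.int32(16), np.int32(0), np.int32(6), np.int32(6)), (np.float64(337.52941176470586), np.float64(221.47058823529412))), (np.int32(3), (np.int32(20), np.int32(23), np.int32(2), np.int32(2)), (np.float64(338.6666666666667), np.float64(243.66666666666666))), (np.int32(1), (np.int32(0), np.int32(24), np.int32(1), np.int32(1)), (np.float64(318.0), np.float64(244.0)))]
[(np.int32(48), (np.int32(3), np.int32(2), np.int32(14), np.int32(11)), (np.float64(369.5208333333333), np.float64(217.9375)))]
147 [ 526.89478044 -188.42204101  147.        ]
150 [ 525.96826515 -188.06232811  150.        ]
fx 360.5693473328769
x range [288. 359.]
```

```bash
python3 - <<'E'
from h import *
w=dict(np.load('w1.npz'));s=dict(np.load('side0.npz'));t=dict(np.load('top0.npz'))
for z in(144,147,150,153):print(z,ray(w,323,204.9,z)[:2],ray(t,369.5,217.9,z)[:2],ray(s,327.9,226.5,z)[:2])
E
```

```text
144 [ 527.4704664  -189.43689568] [ 524.43303428 -189.01244548] [ 526.98955634 -185.2014825 ]
147 [ 526.54811168 -189.06941331] [ 524.28908097 -188.54631463] [ 525.80421526 -187.45626163]
150 [ 525.62575697 -188.70193093] [ 524.14512767 -188.08018379] [ 524.61887419 -189.71104076]
153 [ 524.70340225 -188.33444856] [ 524.00117437 -187.61405294] [ 523.43353311 -191.96581989]
```

```bash
python3 -m creep '[[[0.14,-0.11,-1,0,0,0],[0.14,-0.11,-2,0,0,0],[0.14,-0.11,-3,0,0,0],[0.14,-0.11,-4,0,0,0],[0.14,-0.11,-4,0,0,0],[0.14,-0.11,-4,0,0,0]]]'
python3 - <<'E'
from h import *
w=cap('wrist','w2.png');c=np.array([525,-188.5,150]);print(proj(w,c))
E
```

```text
time_s: 2.37
eef_pos: [524.9, -187.4, 229.2]
ee_rot: [-0.001, 0.19, 0.982, 0.0]
force: [0.3, -0.1, 0.7]
grip_width: 0.996
grip_force: 0.0
(np.float64(321.4204983119665), np.float64(264.69039784526257))
```

View pics/w2.png

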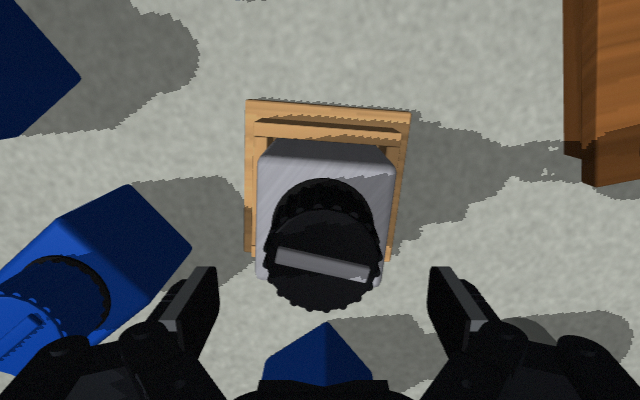

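The wrist view shows the ridge centre at about (322,264), where predicted, and midway between the fingers (218 and 428). I'll descend and grip.

```bash
python3 -m creep '[[[0,-0.02,-0.6,0,0,0],[0,-0.02,-1.2,0,0,0],[0,-0.02,-1.8,0,0,0],[0,-0.02,-1.8,0,0,0],[0,-0.02,-1.8,0,0,0]]]'
python3 -m creep '[[[0,0,0,0,0,0],[0,0,0,0,0,0],[0,0,0,0,0,0],[0,0,0,0,0,0],[0,0,0,0,0,0],[0,0,0,0,0,0],[0,0,0,0,0,0],[0,0,0,0,0,0],[0,0,0,0,0,0],[0,0,0,0,0,0],[0,0,0,0,0,0],[0,0,0,0,0,0]]]' 40 60
python3 -c "
from h import *
s=ctrl.sense();print(s['joints'],s['wrist_torque'],s['force'])"
```

```text
time_s: 2.83
eef_pos: [525.5, -188.9, 185.4]
ee_rot: [0.001, 0.191, 0.982, -0.0]
force: [-0.2, 1.1, -0.8]
grip_width: 0.999
grip_force: 0.0
time_s: 3.83
eef_pos: [525.6, -189.0, 185.4]
ee_rot: [0.001, 0.191, 0.982, -0.0]
force: [-0.3, 2.1, 6.4]
grip_width: 0.611
grip_force: 61.5
[-5.55015352e-01  5.01996984e-01  1.54832449e+00  4.76165281e-04
  1.08880085e+00 -1.74231770e+00] [ 0.22971863  0.01410283 -0.02172898] [-0.25947832  2.13453691  6.38823123]
```

```bash
python3 -m creep '[[[0,0,0,0,0,-1],[0,0,-0.01,0,0,-2],[0,0,-0.02,0,0,-3],[0,0,-0.02,0,0,-4],[0,0,-0.03,0,0,-5],[0,0,-0.03,0,0,-6],[0,0,-0.04,0,0,-7],[0,0,-0.04,0,0,-8],[0,0,-0.05,0,0,-9],[0,0,-0.05,0,0,-10],[0,0,-0.06,0,0,-11],[0,0,-0.06,0,0,-12],[0,0,-0.06,0,0,-12]]]'
cat > q.py <<'E'
from h import *
s=ctrl.sense();print('yaw',round(s['joints'][0]-s['joints'][5],3),'j6',s['joints'][5].round(3),s['wrist_torque'].round(3),s['force'].round(1),s['eef_pos'].round(1))
E
python3 q.py
```

```text
time_s: 4.92
eef_pos: [525.3, -188.9, 183.7]
ee_rot: [0.001, 0.658, 0.753, 0.0]
force: [-0.7, 2.2, 7.0]
grip_width: 0.616
grip_force: 61.5
yaw 0.135 j6 -0.691 [0.422 0.501 0.008] [-0.7  2.2  7. ] [ 525.3 -188.9  183.7]
```

```bash
python3 -m creep '[[[0,0,0,0,0,-1],[0,0,-0.01,0,0,-2],[0,0,-0.01,0,0,-2]]]' >/dev/null; python3 q.py
python3 -m creep '[[[0,0,0,0,0,-1],[0,0,-0.01,0,0,-2],[0,0,-0.01,0,0,-2]]]' >/dev/null; python3 q.py
python3 -c "
from h import *
cap('wrist','w3.png')"
```

```text
yaw -0.039 j6 -0.516 [ 0.419  0.566 -0.021] [-1.3  2.8  8. ] [ 525.3 -188.8  183.4]
yaw -0.214 j6 -0.341 [ 0.558  0.542 -0.033] [-2.1  2.5  7. ] [ 525.3 -188.7  183.2]
```

View pics/w3.png

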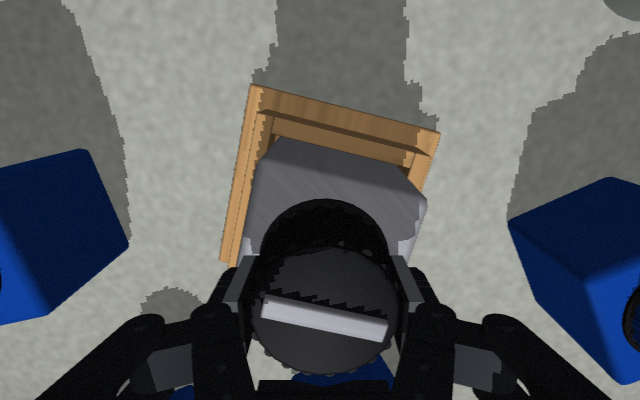

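The ridge keeps the same angle in the gripper frame as before (about 14° slope, at (325,317)). So the cap turns with the fingers: 1.40 rad so far, no stiffening yet.

```bash
python3 -m creep '[[[0,0,0,0,0,-1],[0,0,-0.01,0,0,-2],[0,0,-0.01,0,0,-2]]]' >/dev/null; python3 q.py
python3 -m creep '[[[0,0,0,0,0,-1],[0,0,-0.01,0,0,-2],[0,0,-0.01,0,0,-2]]]' >/dev/null; python3 q.py
```

```text
yaw -0.388 j6 -0.167 [ 0.672  0.575 -0.088] [-0.5  2.4  7.8] [ 525.2 -188.7  182.9]
yaw -0.562 j6 0.007 [0.667 0.093 0.348] [0.8 3.1 7.1] [ 525.7 -188.7  182.8]
```

The torque stepped up (−0.09 to 0.35 N·m), so the seal touched within the last 0.17 rad. I'll add about 0.2 rad.

```bash
python3 -m creep '[[[0,0,0,0,0,-0.7],[0,0,-0.01,0,0,-1.3],[0,0,-0.01,0,0,-1.3]]]' >/dev/null; python3 q.py
python3 -m creep '[[[0,0,0,0,0,-0.6],[0,0,-0.01,0,0,-1.2],[0,0,-0.01,0,0,-1.2],[0,0,-0.01,0,0,-1.2],[0,0,-0.01,0,0,-1.2],[0,0,-0.01,0,0,-1.2]]]' >/dev/null; python3 q.py
python3 -c "
from h import *
cap('wrist','w4.png')"
```

```text
yaw -0.673 j6 0.119 [ 0.789 -0.021  0.416] [1.  3.1 7.5] [ 525.8 -188.6  182.8]
yaw -0.775 j6 0.221 [ 0.828 -0.131  0.423] [0.8 4.  9.2] [ 525.9 -188.7  182.7]
```

View pics/w4.png

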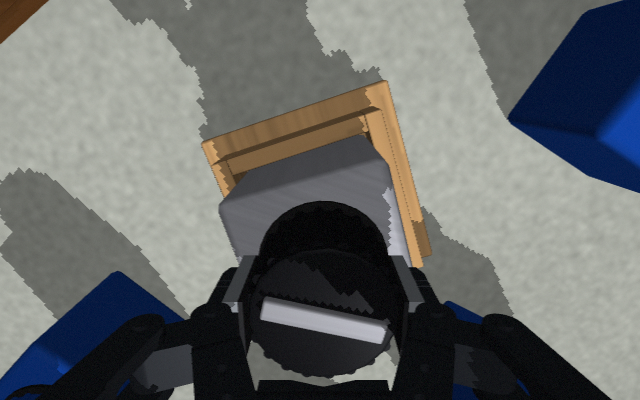

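Same ridge angle in the gripper, so no slip: cap is about 0.2–0.4 rad past touch and snug, and the canister is still in the stand. Next I'll measure the mat and board from the saved views while lifting straight up.

```bash
python3 -m creep '[[[0,0,0.2,0,0,0],[0,0,0.5,0,0,0],[0,0,0.9,0,0,0],[0,0,1.4,0,0,0],[0,0,1.9,0,0,0],[0,0,2.4,0,0,0],[0,0,2.9,0,0,0],[0,0,3.4,0,0,0],[0,0,3.8,0,0,0],[0,0,4,0,0,0],[0,0,4,0,0,0]]]'
python3 q.py
python3 - <<'E'
from h import *
for n,roi in(('top',(245,190,305,245)),('side',(265,165,315,205))):
    c=dict(np.load(n+'0.npz'));x0,y0,x1,y1=roi
    h=cv2.cvtColor(c['image'],cv2.COLOR_RGB2HSV)[y0:y1,x0:x1]
    m=((h[:,:,2]>150)&(h[:,:,0]<25)&(h[:,:,1]>60)).astype(np.uint8)*255
    m=cv2.morphologyEx(m,cv2.MORPH_CLOSE,np.ones((5,5)));m=cv2.morphologyEx(m,cv2.MORPH_OPEN,np.ones((5,5)))
    k=max(cv2.findContours(m,0,cv2.CHAIN_APPROX_NONE)[0],key=cv2.contourArea)
    M=cv2.moments(k);u,v=M['m10']/M['m00']+x0,M['m01']/M['m00']+y0
    P=np.array([ray(c,a+x0,b+y0,60)[:2] for a,b in k[:,0]],np.float32)
    print(n,u,v,ray(c,u,v,60),cv2.minAreaRect(P))
cap('top','t2.png')
E
```

```text
time_s: 7.68
eef_pos: [525.2, -189.2, 282.3]
ee_rot: [0.001, 0.922, 0.387, 0.0]
force: [0.4, -0.1, -4.9]
grip_width: 0.614
grip_force: 65.5
yaw -0.777 j6 0.221 [-0.048  0.014  0.024] [ 0.4 -0.1 -4.9] [ 525.2 -189.2  282.3]
top 274.6275510204082 217.90105132962276 [531.45527803  79.4062825   60.        ] ((534.693603515625, 78.94352722167969), (99.49701690673828, 112.55035400390625), 81.26176452636719)Traceback (most recent call last):
  File "<stdin>", line 7, in <module>
ValueError: max() iterable argument is empty
```

Lifted cleanly: 4.9 N load, no residual torque. The mat centre is about (530,79) and the board line about (523,78), so I target (527,79), with a +15° turn to square up with the board.

```bash
python3 -m creep '[[[0,0.3,0,0,0,0.1],[0,0.8,0,0,0,0.3],[0,1.5,0,0,0,0.5],[0,2.3,0,0,0,0.8],[0.05,3.2,0,0,0,1.1],[0.05,4.1,0,0,0,1.4],[0.05,5,0,0,0,1.7],[0.07,5.9,0,0,0,2],[0.07,6.8,0,0,0,2.2],[0.07,7.7,0,0,0,2.4],[0.07,8.5,0,0,0,2.6],[0.07,9.2,0,0,0,2.8],[0.07,9.8,0,0,0,3],[0.07,10.2,0,0,0,3],[0.07,10.5,0,0,0,3],[0.07,10.7,0,0,0,3],[0.07,10.7,0,0,0,3],[0.07,10.7,0,0,0,3]]]'
python3 -c "
from h import *
a=cap('side')['image'];cv2.imwrite('pics/s3.png',cv2.resize(a[110:290,200:440],(720,540))[:,:,::-1])"
```

```text
time_s: 9.18
eef_pos: [526.8, 78.3, 280.8]
ee_rot: [0.0, 0.864, 0.504, -0.0]
force: [0.3, -0.4, -5.0]
grip_width: 0.614
grip_force: 65.5
```

View pics/s3.png

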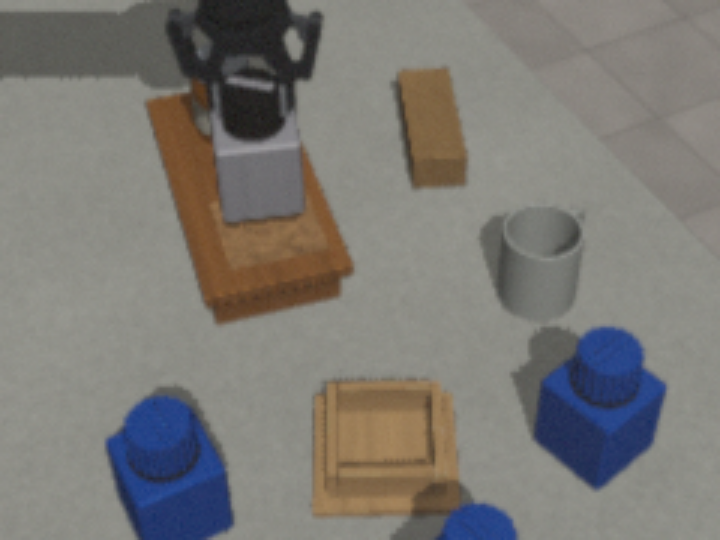

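The canister hangs upright and square over the mat, with the stand empty. Its lower edge is near (262,218) in the crop. I'll lower it to just above the board.

```bash
python3 -m creep '[[[0,0,-0.2,0,0,0],[0,0,-0.5,0,0,0],[0,0,-0.8,0,0,0],[0,0,-1.1,0,0,0],[0,0,-1.4,0,0,0],[0,0,-1.6,0,0,0],[0,0,-1.75,0,0,0],[0,0,-1.85,0,0,0],[0,0,-1.85,0,0,0],[0,0,-1.85,0,0,0]]]'
python3 -m creep '[[[0,0,-0.02,0,0,0],[0,0,-0.04,0,0,0],[0,0,-0.06,0,0,0],[0,0,-0.06,0,0,0]]]'|grep -E 'eef|force'
python3 -m creep '[[[0,0,-0.02,0,0,0],[0,0,-0.04,0,0,0],[0,0,-0.04,0,0,0]]]'|grep -E 'eef|force'
```

```text
time_s: 10.07
eef_pos: [526.9, 78.6, 234.8]
ee_rot: [0.0, 0.864, 0.504, 0.0]
force: [0.3, -0.1, -4.8]
grip_width: 0.614
grip_force: 65.5
eef_pos: [526.8, 78.6, 233.2]
force: [-0.1, 0.0, -4.8]
grip_force: 65.4
eef_pos: [526.8, 78.6, 232.0]
force: [0.2, -0.6, -4.6]
grip_force: 65.4
```

```bash
for i in 1; do python3 -m creep '[[[0,0,-0.02,0,0,0],[0,0,-0.04,0,0,0],[0,0,-0.04,0,0,0]]]'|grep -E 'eef|force'; done
python3 -m creep '[[[0,0,-0.02,0,0,0],[0,0,-0.03,0,0,0],[0,0,-0.03,0,0,0]]]'|grep -E 'eef|force'
```

```text
eef_pos: [526.9, 78.6, 231.2]
force: [0.5, 0.7, -2.9]
grip_force: 65.6
eef_pos: [527.0, 78.6, 230.9]
force: [-0.5, -0.1, 1.6]
grip_force: 66.0
```

It touched down at the expected height (the load reads +1.6 N). I'll release and retract.

```bash
python3 -m creep '[[[0,0,0,0,0,0],[0,0,0,0,0,0],[0,0,0,0,0,0],[0,0,0,0,0,0],[0,0,0,0,0,0],[0,0,0,0,0,0],[0,0,0,0,0,0],[0,0,0,0,0,0]]]' 80 20
python3 -m creep '[[[0,0,0.3,0,0,0],[0,0,0.8,0,0,0],[0,0,1.5,0,0,0],[0,0,2.3,0,0,0],[0,0,3.1,0,0,0],[0,0,4,0,0,0],[0,0,5,0,0,0],[0,0,5,0,0,0],[0,0,5,0,0,0]]]'
python3 -c "
from h import *
a=cap('side')['image'];cv2.imwrite('pics/s4.png',cv2.resize(a[110:290,200:440],(720,540))[:,:,::-1])"
```

```text
time_s: 11.82
eef_pos: [526.8, 78.5, 230.4]
ee_rot: [-0.0, 0.864, 0.504, -0.0]
force: [-0.1, -0.6, -0.5]
grip_width: 0.941
grip_force: 0.0
time_s: 12.57
eef_pos: [527.0, 78.6, 356.8]
ee_rot: [0.001, 0.864, 0.504, 0.001]
force: [-0.2, 0.6, -1.0]
grip_width: 0.937
grip_force: 0.0
```

View pics/s4.png

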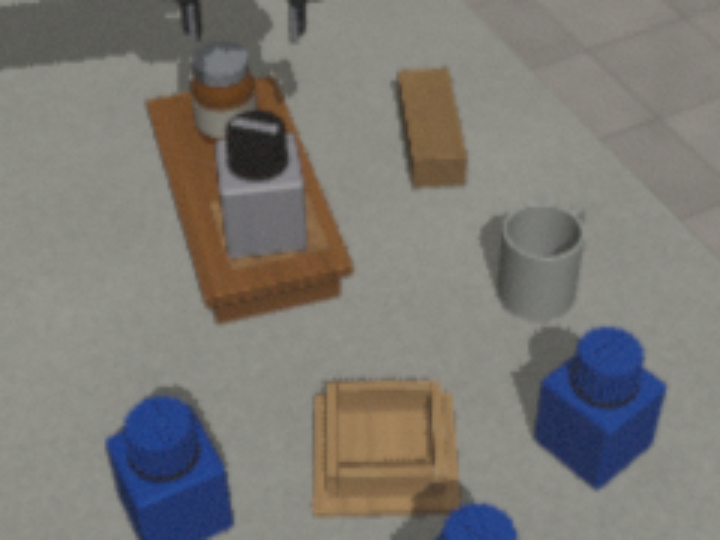

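The canister stands upright on the mat (base edge near (265,250)), within the board. The jar is untouched at (222,95).

```bash
python3 -c "
from rig import ctrl
print(ctrl.finish_job())"
```

```text
the job is handed in; nothing more can be done
None
```

I screwed the cap down to an estimated 0.2–0.4 rad past the seal's touch (judged from wrist torque), set the canister upright on the riser's free half without disturbing the jar, mug or carton, and handed the job in at about 12.6 s; no verdict was returned.

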